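Hold the bonding press on its green mark

TASK

A stone is being bonded into a pendant in the small blue press, but a wooden emery stick has been left lying across the yellow guard hoops over the press's palm pad. Lay the stick flat in the steel tray, without dropping it, then press the pad down until the green band on its stem is going into the head (white gone, red still outside) and keep it there for about three seconds; never push the red band in. Finish while still holding the pad down at the green band, and leave the jar, the bowl and the tin where they are.

Things in the scene. Friction and masses are not known exactly. Their poses are not given: they have to be found in the camera images.
- press: Fixed blue press on a base 130 (x) x 190 (y) mm; origin under the base centre, on the ram axis. Column at y +63 to +93 mm. Head 56 mm in x, y -55 to +95, z 85 to 115 mm. Two yellow guard hoops of 8 mm bar on the head at y -55 and +55 mm, bridges along x (-28 to +28), tops at z 191 mm; the 102 mm gap between them is open at both x sides. Below the head: anvil with the pendant.
- ram (a joint): Ram travel in m: 0 at rest, grows as the palm pad is pressed straight down, stops at 0.040; springs back. Bands on the 20 mm stem under the pad go into the head in turn: white 0 to 0.016, green 0.016 to 0.026, red 0.026 to 0.040. Push needed: 2 N to start, 4 N at 0.010, 8 to 9 N at 0.021 (mid green), 16 to 17 N at 0.040. From 0.010 the foot presses on the pendant.
- pad_top (a point): Centre of the top face of the round wooden palm pad (50 mm across, 14 mm thick), on the ram; z 171 mm above the bench at rest (20 mm below the tops of the hoops), 150 mm at the middle of green.
- foot: Sprung rubber-tipped foot, 20 mm across, below the head; origin at the centre of its lower face, 60.5 mm above the bench at rest. It moves down with the ram until it meets the pendant's stone, then its spring (250 N/m) yields.
- pendant: Brass disc 32 mm across, 6 mm thick, with a blue domed stone, 15 mm tall in all, loose in a shallow nest on the anvil under the foot; origin under its centre. Stays there.
- stick: Emery stick: straight square-edged bar, 240 mm (own x) x 25 mm (own y) x 24 mm (z), pale wood in the middle, dark grey emery towards both ends, 0.06 to 0.13 kg; origin at the centre of its underside. At the start it lies loose across both hoops, its underside at z 191 mm.
- stick_end_a (a point): Centre of the stick's end face at its own +x.
- stick_end_b (a point): Centre of the stick's end face at its own -x.
- tray: Open steel tray, heavy, does not move: 310 mm (own x) x 160 mm (own y) outside, 22 mm tall, walls and floor 5 mm; origin under its centre. The stick fits in it lengthwise.
- jar: amber glass jar with black cap, 52 mm across, 75 mm tall; origin under its centre. Bystander.
- dish: small white ceramic bowl, 72 mm across, 28 mm tall; origin under its centre. Bystander.
- tin: small aluminium tin, 44 mm across, 40 mm tall, standing beside the press; origin under its centre. Bystander.
Things that resemble listed ones, but are neither listed nor needed, are in the scene too. There is more than one size of the stick; the job needs the larger. What is shaped like the press but turquoise is not meant.

How it is judged:
On the way, in this order (a step that is already met when the one before it is completed fails the run):
1. the stick lies flat in the tray, let go (x of stick_end_a in the frame of tray between -0.152 and 0.152 m and y of stick_end_a in the frame of tray between -0.077 and 0.077 m and z of each of stick_end_a, stick_end_b in the frame of tray below 0.025 m and x of stick_end_b in the frame of tray between -0.152 and 0.152 m and y of stick_end_b in the frame of tray between -0.077 and 0.077 m and contact force between each of the fingers, the arm and stick below 0.05 N and linear speed of stick below 0.03 m/s), for 0.2 s.
2. the pad is held down with the green band at the head for about three seconds (value of joint ram between 0.015 and 0.027 m and contact force between foot and pendant above 1.2 N and contact force between any of the fingers, the arm and press above 3 N), for 2.5 s.
At the end, for the whole second after the job is handed in: The robot is still pushing on the press (over 3 N), ram travel between 15 and 27 mm, foot pressing on the pendant's stone (over 1.2 N); the stick lies let go and at rest in the tray, both ends inside its walls and down on its floor (end centres under 25 mm) (all of step 1 and all of step 2); the arm keeps its last pose, push and grip.
It fails at once if the red band was pushed into the head (travel over 31 mm) (value of joint ram above 0.031 m).
It fails at once if the stick was dropped or thrown (linear speed of stick above 0.8 m/s and contact force between the fingers and stick below 0.05 N).
It fails at once if the jar, the bowl or the tin was disturbed (moved over 30 mm) (distance of any of jar, dish, tin from where it was at the start of the episode above 0.03 m).
It also fails if it takes over 58 s, if anything falls off the work surface, if the arm or the gripper's body presses on something with over 40 N, if the wrist force passes 120 N, or if a joint passes its speed limit or range.

ROBOT

A 6-joint arm with a two-finger parallel gripper is mounted at the origin on the work surface. World frame = base frame: x ahead of the robot, y to its left, z up, the work surface at z = 0. Lengths are in m, angles in rad, forces in N, time in s.
With the tool pointing down it reaches from about 0.325 to 0.9 m from the base axis. Payload 6.1 kg.
Tool frame: the origin (TCP) lies midway between the tips of the shut fingers; the grasp point (between the pads) lies 19 mm behind it; z points along the fingers, y is the line along which they close (so a half turn about z gives the same grasp; the last joint's range is limited). The gripper opens to 87 mm and grips with 3 to 60 N. Pads are 19 mm wide; open, the fingers measure 117 mm over their backs; the gripper's body (75 mm by 190 mm) begins 51 mm behind the grasp point.
Start: joints at [-0.126, 0.22, 1.526, -0, 1.395, -0.126], TCP at [0.625, -0, 0.223] pointing down, gripper open.
Joint ranges: [-2.98, 2.98], [-0.91, 2.08], [0.09, 2.57], [-1.24, 4.39], [0.2, 2.65], [-2.68, 2.68]. Speed limits (rad/s): [2.57, 2.57, 3.01, 3.14, 3.14, 3.14].

INTERFACE

Orientations are given as a rotation vector (axis times angle).
In Python, from cell import r gives the robot as it stands.
- The arm moves only by the tool apply_moves, never from a script. Its arguments are lists of equal length, an entry for each row: "travel": the shift along the tool's x, y, z each as a share of 0.03 m, from -1 to 1, a list of three; "turn": the turn, a rotation vector about the tool's x, y, z each as a share of 5 degrees, from -1 to 1, a list of three; "claw": the closure, from 0 (fully open) to 1 (shut). In form: {"travel": [[tx, ty, tz], ...], "turn": [[rx, ry, rz], ...], "claw": [claw, ...]}. A call has 1 to 12 rows; each row shifts and turns the commanded pose from where the row before left it, along the tool's axes as they then stand; what a row does not reach is not made up. A row lasts 1/12 s, in which the tool goes at most 41.7 mm and 7.16 degrees, less where a joint would pass 70% of its speed; a pose out of reach is approached as far as the arm can. A call with a number of a shift or a turn outside -1 to 1 is refused whole. A call with a gripper value outside its range is refused whole. The fingers move at their own pace and stop on an object; the grip force is fixed at half the most. Time passes only in rows, so rows that do not move let the fingers close. It gives the time, the measured TCP pose, the force, the opening and the grip force at its end, in the units of the state.
- r.get_state(): the state, without advancing time (a new reading comes with each control period).
- r.read_camera(name): name is "scene" or "side" or "wrist"; returns a dict with "image" (384x512x3 uint8, blue, green, red), "z_map" (384x512 float32, m along the optical axis (not along the pixel's ray), 0 where there is no reading), "vertical_fov" (degrees; the focal length in pixels is half the picture's height over the tangent of half this angle, whatever the lens; pixels are square), "cx", "cy" (the principal point, pixels), "view" (4x4, takes a point from world to camera coordinates). Camera axes: x right, y down, z forward; pixel columns grow to the right and rows downward; lengths in m; the calibration is good to about 2 mm. The wrist camera is an equidistant fisheye: a pixel r from the principal point sees the ray r / f radians off the axis. A picture is of the moment at which its call begins.
- r.sign_off(): hands the job in; it is judged then, once.
The state is a dict: "time": time; "joint_pos": joint angles; "qvel": joint speeds; "effort": joint torques, N m; "eef_pos": TCP position; "eef_rot": TCP orientation; "wrist_force": force on the tool from outside, world axes, zero at the start; "torque": the same for the moment, N m; "width": finger opening in m; "gripper_force": force on a finger pad.
Only numpy, scipy, OpenCV 4.12 (cv2) and the standard library are available. Lean on these libraries where they do the work, as an engineer would, in place of code of your own. Each camera call takes 0.05 s, during which the arm holds its last target. There are 200 camera calls.

## Working session

There is one attempt and no reset: what is moved stays moved. The work goes in short steps, Python scripts to look and compute and a tool call to move; the robot and the scene stay as the last step left them, time stands still between calls to the robot, and variables do not carry over. Pictures are saved under pics/ and viewed, at most 10 in all, crops included, and the job is handed in when it is done.

Besides the shell and the picture viewer there is one more tool, called after "Call:" by a JSON object that holds its "method" and its "body". apply_moves: Moves the arm, as the interface text tells. Its arguments: {"type":"object","properties":{"travel":{"type":"array","items":{"type":"array","items":{"type":"number","minimum":-1,"maximum":1}}},"turn":{"type":"array","items":{"type":"array","items":{"type":"number","minimum":-1,"maximum":1}}},"claw":{"type":"array","items":{"type":"number"}}},"required":["travel","turn","claw"]}

```bash
mkdir -p pics
cat > h.py <<'E'
import numpy as np, cv2, pickle
from cell import r
def grab(n):
    c=r.read_camera(n); pickle.dump(c,open(f'pics/{n}.pkl','wb')); return c
def load(n): return pickle.load(open(f'pics/{n}.pkl','rb'))
def ray(c,u,v):
    H=c['image'].shape[0]; f=H/2/np.tan(np.radians(c['vertical_fov'])/2)
    V=np.array(c['view']); d=np.array([(u-c['cx'])/f,(v-c['cy'])/f,1.])
    R=V[:3,:3]; return -R.T@V[:3,3], R.T@d
def onz(c,u,v,z):
    o,d=ray(c,u,v); return o+d*(z-o[2])/d[2]
def depth(c,u,v):
    o,d=ray(c,u,v); return o+d*c['z_map'][int(round(v)),int(round(u))]
def cloud(c):
    h,w=c['z_map'].shape; u,v=np.meshgrid(np.arange(w),np.arange(h))
    f=h/2/np.tan(np.radians(c['vertical_fov'])/2); V=np.array(c['view'])
    z=c['z_map']; P=np.stack([(u-c['cx'])/f*z,(v-c['cy'])/f*z,z],-1)
    return (P-V[:3,3])@V[:3,:3]
E
python3 - <<'E'
from h import *
a=grab('scene');b=grab('side')
for n,c in(('scene',a),('side',b)):
    cv2.imwrite(f'pics/{n}0.png',cv2.resize(c['image'],(800,600),interpolation=cv2.INTER_CUBIC)); print(n,c['vertical_fov'],c['cx'],c['cy'],ray(c,256,192), (c['z_map']>0).mean())
print(r.get_state())
E
```

```text
scene 50.45031493353285 254.35760292486114 194.46622029066882 (array([1.28973387, 0.21676421, 0.82789057]), array([-0.72821515, -0.18330196, -0.66042103])) 0.9959208170572916
side 54.833640913508034 256.1282723343843 191.57099539082822 (array([0.39975089, 0.67784619, 0.84646977]), array([ 0.1239305 , -0.67440797, -0.72788501])) 0.9960174560546875
{'time': 0.1, 'joint_pos': array([-1.26086114e-01,  2.21115603e-01,  1.52751004e+00, -5.29305750e-05,
        1.39472457e+00, -1.26052644e-01]), 'qvel': array([ 0.00048687, -0.00012357, -0.00371345,  0.00039354,  0.0007509 ,
        0.00031865]), 'effort': array([ 7.49785686e-04, -4.95945239e+01, -3.88519800e+01,  7.01414770e-02,
        5.15591155e-02, -7.55870246e-05]), 'eef_pos': array([6.24427058e-01, 5.94766605e-05, 2.21559222e-01]), 'eef_rot': array([-2.22050821e+00, -2.22045458e+00,  1.75513389e-03]), 'wrist_force': array([-0.10460523,  0.84644604, -0.28347428]), 'torque': array([ 0.01362816, -0.020628  , -0.02947329]), 'gripper_force': 0.0, 'width': 0.08710782886619178}
```

View pics/scene0.png

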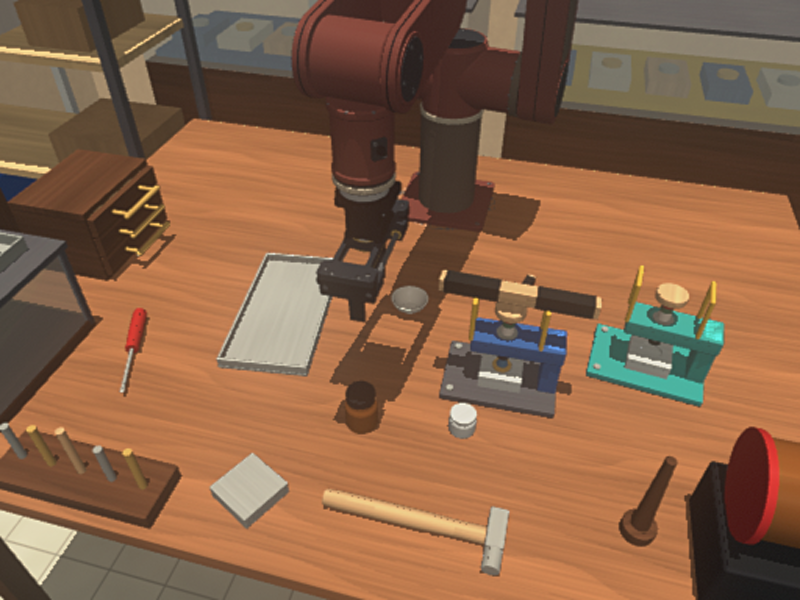

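View pics/side0.png

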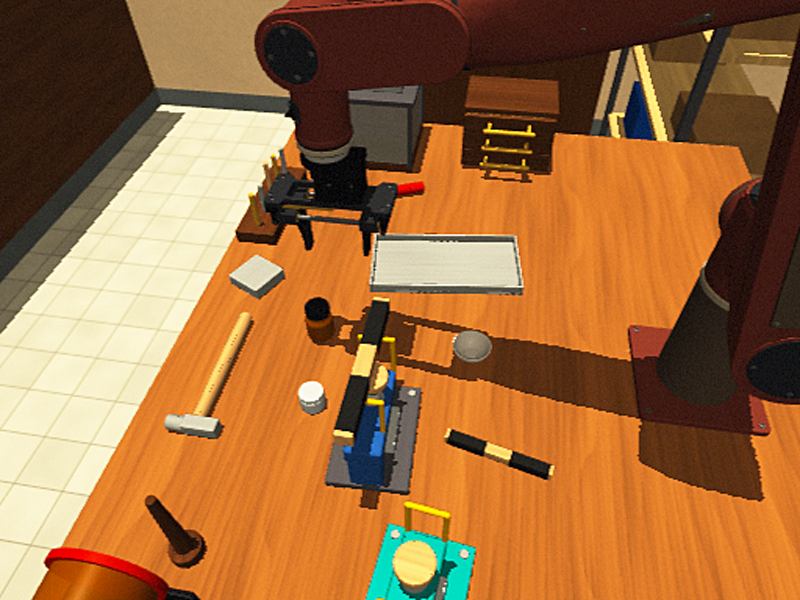

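Scene picture (800x600): blue press at (505,365) with the stick across its hoops, from (442,282) to (600,305). The turquoise press is at (660,340), the tray at (280,315), the bowl at (410,300), the jar at (362,407) and the tin at (463,420).
Stick candidates: the one on the blue press (side view 340,435 to 380,305) and one on the bench (side view 445,435 to 552,470). The first fits because it is larger and lies over the blue press. I'll confirm it in a crop while measuring.

Run:
```python
from h import *
def rect(P): 
    (c,s,a)=cv2.minAreaRect(P[:,:2].astype(np.float32)*1000); return np.round(c,1),np.round(s,1),round(a,1)
box={'scene':(435,265,605,325),'side':(330,290,392,450)}; sm=(435,425,560,480)
tb={'scene':(210,245,340,380),'side':(360,225,530,300)}
for n in('scene','side'):
    c=load(n);P=cloud(c);k=.64
    def sub(b): x0,y0,x1,y1=[int(q*k) for q in b]; return P[y0:y1,x0:x1].reshape(-1,3),c['image'][y0:y1,x0:x1].reshape(-1,3)
    S,I=sub(box[n]); m=(S[:,2]>.195)&(S[:,2]<.225); Q=S[m]; print(n,'stick all',rect(Q),np.percentile(Q[:,2],[5,50,95]))
    t=Q[Q[:,2]>.211]; print(' top',rect(t),len(t),t[:,2].mean())
    pw=(I[:,2]>150)&(I[:,1]>120); 
    T,I=sub(tb[n]); m=(T[:,2]>.017)&(T[:,2]<.027);print(' tray rim',rect(T[m]),np.median(T[m][:,2]))
    q=(T[:,2]>0.003)&(T[:,2]<.009); print(' floor',np.median(T[q][:,2]),rect(T[q]))
    hsv=cv2.cvtColor(c['image'],cv2.COLOR_BGR2HSV)
    bl=cv2.inRange(hsv,(105,120,40),(125,255,255))>0; B=P[bl]; B=B[(B[:,2]>.108)&(B[:,2]<.122)&(B[:,0]>.3)&(B[:,0]<1)];print(' head top',rect(B),len(B))
    ye=cv2.inRange(hsv,(20,150,90),(32,255,255))>0; Y=P[ye]; Y=Y[(Y[:,2]>.115)&(Y[:,2]<.2)]; 
    if len(Y): print(' hoops z',Y[:,2].max(), Y[Y[:,2]>.18].mean(0) if (Y[:,2]>.18).any() else '')
    gm=(P[...,2]>.005)&(P[...,2]<.03)
    for nm,b in dict(scene=dict(jar=(340,380,385,435),dish=(388,285,432,316),tin=(445,402,480,438)),side=dict(jar=(303,296,333,342),dish=(450,328,494,364),tin=(296,380,328,414)))[n].items():
        A,_=sub(b);A=A[A[:,2]>.012]; print(' ',nm,rect(A),A[:,2].max())
s=load('side'); x=s['image'][170:320,190:370]; a=cv2.resize(x,(600,500),interpolation=cv2.INTER_CUBIC); cv2.imwrite('pics/crop1.png',a)
c=s;P=cloud(c);x0,y0,x1,y1=[int(q*.64) for q in sm];A=P[y0:y1,x0:x1].reshape(-1,3);A=A[A[:,2]>.008];print('small',rect(A))
```

```text
scene stick all (array([540.2, 210.3]), array([239.6,  31.1]), 88.8) [0.19727383 0.21322748 0.21599877]
 top (array([539.8, 210.7]), array([238.8,  30.5]), 88.9) 832 0.21440751713743175
 tray rim (array([ 468.1, -218.4]), array([314.2, 161.7]), 7.4) 0.020287235793535894
 floor 0.0045372108113829355 (array([ 447. , -251.7]), array([417.8, 226.6]), 30.3)
 head top (array([535.1, 224.1]), array([ 55.3, 143.2]), 1.8) 311
 hoops z 0.19435742691344107 [0.46888936 0.37654001 0.18957604]
  jar (array([978.4,  93.7]), array([667.7,  50.6]), 17.2) 0.827890568162567
  dish (array([819.9, 124.6]), array([955.2,  66.2]), 15.1) 0.827890568162567
  tin (array([960.2, 197.7]), array([658.8,  43.1]), 7.0) 0.827890568162567
side stick all (array([537.8, 209.9]), array([240.3,  26.8]), 88.9) [0.20015397 0.21380191 0.21580444]
 top (array([538.2, 209.7]), array([239.8,  26.7]), 89.2) 1104 0.21404574348611066
 tray rim (array([ 466. , -220.1]), array([310.3, 166.2]), 7.1) 0.020330918458151076
 floor 0.00491299263549884 (array([ 468., -242.]), array([367.3, 220.4]), 10.5)
 head top (array([530.2, 224.1]), array([ 54.9, 148. ]), 1.4) 634
 hoops z 0.19264062308309227 [0.4572234  0.33716117 0.18842406]
  jar (array([555.5, 332.6]), array([ 50.2, 755.9]), 20.5) 0.8464697725118503
  dish (array([379.8, 323.9]), array([ 68.1, 705.8]), 2.3) 0.8464697725118503
  tin (array([538.9, 412.9]), array([ 43. , 596.9]), 23.6) 0.8464697725118503
small (array([405. , 420.7]), array([484.2, 173.8]), 71.4)
```

View pics/crop1.png

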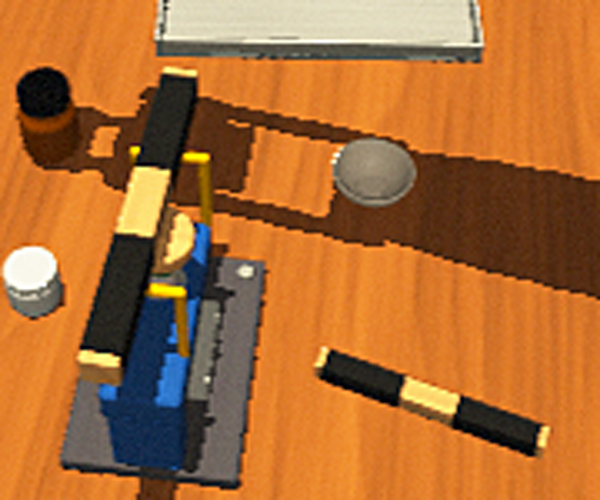

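The crop confirms it: the 240 x 25 mm stick at crop (140,225) lies over the blue press with its top at z 0.214. The bench stick at (430,400) is smaller. Stick centre is about (0.539, 0.210), along y. The tray is at (0.467, -0.219), yaw 7.2°. Now moving above the stick.

Call:
{"method": "apply_moves", "body": {"travel": [[0,0,-1],[0,0,-0.4],[1,-0.4,0],[1,-0.4,0],[1,-0.4,0],[1,-0.4,0],[1,-0.4,0],[1,-0.4,0],[1,-0.45,0],[0,0,0],[0,0,0]], "turn": [[0,0,0],[0,0,0],[0,0,0.2],[0,0,0],[0,0,0],[0,0,0],[0,0,0],[0,0,0],[0,0,0],[0,0,0],[0,0,0]], "claw": [0,0,0,0,0,0,0,0,0,0,0]}}

```text
time: 1.02
eef_pos: [0.5422, 0.2129, 0.265]
eef_rot: [2.237, 2.205, 0.001]
wrist_force: [-0.2, -0.1, -0.0]
width: 0.0867
gripper_force: 0.0
```

Call:
{"method": "apply_moves", "body": {"travel": [[0,-0.1,0.6],[0,0,0.6],[0,0,0.5],[0,0,0.5],[0,0,0.5],[0,0,0],[0,0,0],[0,0,0],[0,0,0],[0,0,0],[0,0,0],[0,0,0]], "turn": [[0,0,0],[0,0,0],[0,0,0],[0,0,0],[0,0,0],[0,0,0],[0,0,0],[0,0,0],[0,0,0],[0,0,0],[0,0,0],[0,0,0]], "claw": [0,0,0,0,0,0,1,1,1,1,1,1]}}

```text
time: 2.02
eef_pos: [0.54, 0.2114, 0.1842]
eef_rot: [2.24, 2.202, 0.001]
wrist_force: [-0.7, -1.0, -0.1]
width: 0.0551
gripper_force: 0.0
```

Call:
{"method": "apply_moves", "body": {"travel": [[0,0,0],[0,0,0],[0,0,0],[0,0,0],[0,0,0],[0,0,0],[0,0,0],[0,0,0],[0,0,0],[0,0,0]], "turn": [[0,0,0],[0,0,0],[0,0,0],[0,0,0],[0,0,0],[0,0,0],[0,0,0],[0,0,0],[0,0,0],[0,0,0]], "claw": [1,1,1,1,1,1,1,1,1,1]}}

```text
time: 2.85
eef_pos: [0.5396, 0.2113, 0.1835]
eef_rot: [-2.241, -2.202, 0.0]
wrist_force: [-1.1, 0.1, 0.2]
width: 0.0242
gripper_force: 30.0
```

Call:
{"method": "apply_moves", "body": {"travel": [[0,0,-0.3],[0,0,-0.6],[0,0,-0.6],[0,0,-0.6],[0,0,-0.3],[0,0,0],[0,0,0]], "turn": [[0,0,0],[0,0,0],[0,0,0],[0,0,0],[0,0,0],[0,0,0],[0,0,0]], "claw": [1,1,1,1,1,1,1]}}

```text
time: 3.43
eef_pos: [0.5399, 0.2113, 0.2559]
eef_rot: [2.24, 2.202, 0.001]
wrist_force: [0.7, -0.7, -2.1]
width: 0.0246
gripper_force: 30.0
```

Call:
{"method": "apply_moves", "body": {"travel": [[-0.6,-0.1,0],[-1,-0.2,0],[-1,-0.2,0],[-1,-0.2,0],[-1,-0.2,0],[-1,-0.2,0],[-1,-0.2,0],[-1,-0.2,0],[-1,-0.2,0],[-1,-0.2,0],[-1,-0.1,0],[-1,-0.1,0]], "turn": [[0,0,0],[0,0,0],[0,0,0],[0,0,0],[0,0,0],[0,0,0],[0,0,0],[0,0,0],[0,0,0],[0,0,0],[0,0,0],[0,0,0]], "claw": [1,1,1,1,1,1,1,1,1,1,1,1]}}

```text
time: 4.43
eef_pos: [0.4693, -0.1366, 0.2539]
eef_rot: [-2.239, -2.2, 0.001]
wrist_force: [0.4, 0.5, -1.1]
width: 0.0247
gripper_force: 30.0
```

Call:
{"method": "apply_moves", "body": {"travel": [[-1,-0.1,0],[-1,-0.1,0],[-0.6,0,0],[0,0,0],[0,0,0],[0,0,0],[0,0,0],[0,0,0],[0,0,0],[0,0,0],[0,0,0],[0,0,0]], "turn": [[0,0,0],[0,0,0],[0,0,0],[0,0,0.8],[0,0,0.8],[0,0,0.8],[0,0,0.8],[0,0,0.8],[0,0,0.8],[0,0,0.8],[0,0,0.8],[0,0,0.8]], "claw": [1,1,1,1,1,1,1,1,1,1,1,1]}}

```text
time: 5.43
eef_pos: [0.4624, -0.2129, 0.2536]
eef_rot: [-2.812, -1.396, 0.002]
wrist_force: [-0.2, -0.1, -2.1]
width: 0.0243
gripper_force: 30.0
```

Call:
{"method": "apply_moves", "body": {"travel": [[0,0,0],[0,0,0],[0,0,0],[0,0,0],[0,0,0],[0,0,0],[0,0,0],[0,0,0],[0,0,0],[0,0,0],[0,0,0],[0,0,0]], "turn": [[0,0,0.8],[0,0,0.8],[0,0,0.8],[0,0,0.8],[0,0,0.8],[0,0,0.8],[0,0,0.8],[0,0,0.8],[0,0,0.8],[0,0,0.8],[0,0,0.8],[0,0,0]], "claw": [1,1,1,1,1,1,1,1,1,1,1,1]}}

```text
time: 6.43
eef_pos: [0.4625, -0.213, 0.2537]
eef_rot: [-3.13, -0.242, 0.004]
wrist_force: [0.8, -0.2, -0.8]
width: 0.0249
gripper_force: 30.0
```

Run:
```python
from h import *
from scipy.spatial.transform import Rotation as R
s=r.get_state(); print(s['time'],s['eef_pos'],s['joint_pos'].round(2)); print(R.from_rotvec(s['eef_rot']).as_matrix().round(3))
def rect(P): 
    (c,s,a)=cv2.minAreaRect(P[:,:2].astype(np.float32)*1000); return np.round(c,1),np.round(s,1),round(a,1)
tb=s['eef_pos'][2]
ims=[]
for n in('scene','side'):
    c=grab(n);P=cloud(c).reshape(-1,3); ims.append(c['image'])
    z=tb+.019
    m=(P[:,2]>z+.006)&(P[:,2]<z+.016)&(abs(P[:,0]-.467)<.15)&(abs(P[:,1]+.219)<.1); print(n,rect(P[m]),np.percentile(P[m][:,2],[10,50,90]))
    hsv=cv2.cvtColor(c['image'],cv2.COLOR_BGR2HSV).reshape(-1,3); near=(abs(P[:,0]-.535)<.06)&(abs(P[:,1]-.21)<.15)
    pad=P[near&(P[:,2]>.162)&(P[:,2]<.178)]; print(' pad',rect(pad[abs(pad[:,1]-.205)<.04]),np.median(pad[abs(pad[:,1]-.205)<.03][:,2]))
    h=P[near&(P[:,2]>.183)&(P[:,2]<.197)]; print(' hoops',rect(h),h[:,2].max())
    for lo,hi in((.05,.2),(.2,.4)):
        q=h[(h[:,1]>lo)&(h[:,1]<hi)]
        if len(q): print('  ',rect(q),len(q))
a=np.hstack([cv2.resize(i,(400,300)) for i in ims]); cv2.imwrite('pics/held.png',a)
```

```text
6.4333 [ 0.46246757 -0.21297474  0.25374341] [-0.59 -0.08  1.78 -0.    1.44  0.83]
[[ 0.988  0.154 -0.002]
 [ 0.154 -0.988  0.002]
 [-0.002 -0.002 -1.   ]]
scene (array([ 503.4, -207.8]), array([163.3,  46.1]), 3.3) [0.28223187 0.28402346 0.28551495]
 pad (array([535.2, 204. ]), array([48.9, 48.5]), 5.6) 0.16983915637303115
 hoops (array([534.4, 203.8]), array([ 57.1, 118.2]), 2.8) 0.19253587132430583
   (array([538.4, 148.8]), array([54.3,  7.6]), 1.6) 54
   (array([531.6, 258.7]), array([57.1,  7.8]), 1.9) 56
side (array([ 459.6, -208.6]), array([237.2,  40.3]), 9.0) [0.28058514 0.28457305 0.28600948]
 pad (array([531.4, 203.3]), array([47.4, 47.3]), 11.5) 0.16965516651575294
 hoops (array([532.3, 203. ]), array([ 54.2, 118.8]), 2.4) 0.19221753996786398
   (array([534.6, 147.6]), array([54.2,  8.4]), 0.9) 82
   (array([530. , 258.6]), array([54. ,  8.4]), 3.5) 102
```

View pics/held.png

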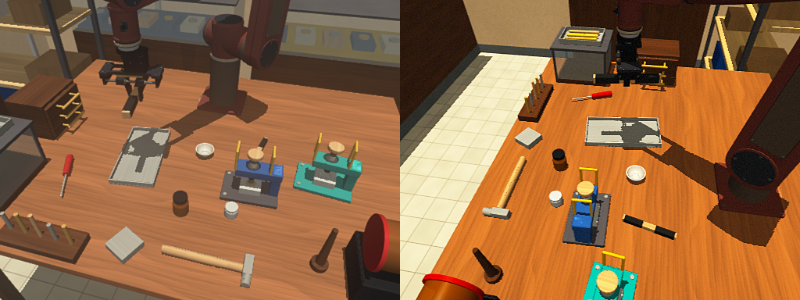

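The stick is held level above the tray at yaw 8.9° (scene half about (130,105)), and the tray below is clear. The pad centre measures (0.533, 0.2035) with its top at z 0.170, and the hoops are at y 0.148 and 0.2585. The fingertips sit 7 to 8 mm below the stick's underside, so I'll lower until the tips almost touch the tray floor.

Call:
{"method": "apply_moves", "body": {"travel": [[0.15,0.2,0.5],[0,0,1],[0,0,1],[0,0,1],[0,0,1],[0,0,1],[0,0,0.8],[0,0,0.6],[0,0,0.4],[0,0,0.2],[0,0,0],[0,0,0]], "turn": [[0,0,0.3],[0,0,0],[0,0,0],[0,0,0],[0,0,0],[0,0,0],[0,0,0],[0,0,0],[0,0,0],[0,0,0],[0,0,0],[0,0,0]], "claw": [1,1,1,1,1,1,1,1,1,1,1,1]}}

```text
time: 7.53
eef_pos: [0.4691, -0.2189, 0.0311]
eef_rot: [3.134, 0.206, 0.001]
wrist_force: [-0.4, -0.9, -1.7]
width: 0.0244
gripper_force: 30.0
```

Call:
{"method": "apply_moves", "body": {"travel": [[0,0,0.3],[0,0,0.3],[0,0,0.15],[0,0,0.05],[0,0,0],[0,0,0],[0,0,0]], "turn": [[0,0,0],[0,0,0],[0,0,0],[0,0,0],[0,0,0],[0,0,0],[0,0,0]], "claw": [1,1,1,1,1,1,1]}}

```text
time: 8.12
eef_pos: [0.4689, -0.2188, 0.0068]
eef_rot: [3.135, 0.205, 0.001]
wrist_force: [0.1, -0.5, -0.6]
width: 0.0247
gripper_force: 30.0
```

Call:
{"method": "apply_moves", "body": {"travel": [[0,0,0.05],[0,0,0],[0,0,0],[0,0,0],[0,0,0],[0,0,0],[0,0,0],[0,0,0],[0,0,0],[0,0,0],[0,0,0],[0,0,0]], "turn": [[0,0,0],[0,0,0],[0,0,0],[0,0,0],[0,0,0],[0,0,0],[0,0,0],[0,0,0],[0,0,0],[0,0,0],[0,0,0],[0,0,0]], "claw": [1,1,0.6,0.5,0.3,0.3,0.3,0.3,0.3,0.3,0.3,0.3]}}

```text
time: 9.12
eef_pos: [0.469, -0.2191, 0.0054]
eef_rot: [3.134, 0.205, 0.001]
wrist_force: [0.4, -2.7, 4.2]
width: 0.0607
gripper_force: 2.1
```

Call:
{"method": "apply_moves", "body": {"travel": [[0,0,-0.2],[0,0,-0.4],[0,0,-0.8],[0,0,-1],[0,0,-1],[0,0,-1],[0,0,-1],[0,0,-1],[0,0,-1],[0,0,-0.6],[0,0,0]], "turn": [[0,0,0],[0,0,0],[0,0,0],[0,0,0],[0,0,0],[0,0,0],[0,0,0],[0,0,0],[0,0,0],[0,0,0],[0,0,0]], "claw": [0.3,0.3,0.3,0.3,0.5,1,1,1,1,1,1]}}

```text
time: 10.03
eef_pos: [0.4704, -0.2194, 0.251]
eef_rot: [3.13, 0.206, 0.01]
wrist_force: [-0.2, -0.4, 0.3]
width: 0.0222
gripper_force: 0.0
```

Run:
```python
from h import *
def rect(P): 
    (c,s,a)=cv2.minAreaRect(P[:,:2].astype(np.float32)*1000); return np.round(c,1),np.round(s,1),round(a,1)
ims=[]
for n in('scene','side'):
    c=grab(n);P=cloud(c).reshape(-1,3); ims.append(c['image'])
    for lo,hi in((.024,.034),(.034,.06)):
        m=(P[:,2]>lo)&(P[:,2]<hi)&(abs(P[:,0]-.467)<.15)&(abs(P[:,1]+.219)<.08); 
        if m.sum()>3: print(n,m.sum(),rect(P[m]),np.percentile(P[m][:,2],[10,50,90]))
a=np.hstack([cv2.resize(i,(400,300)) for i in ims]); cv2.imwrite('pics/placed.png',a)
print(r.get_state()['eef_pos'],r.get_state()['width'])
```

```text
scene 490 (array([ 474.6, -248.5]), array([238.5,  90.7]), 7.5) [0.02576637 0.02789684 0.02978441]
side 446 (array([ 474. , -240.6]), array([311.9, 108.3]), 16.5) [0.02565341 0.02820372 0.03041866]
[ 0.46861828 -0.21831625  0.24594489] 0.01391449370276302
```

View pics/placed.png

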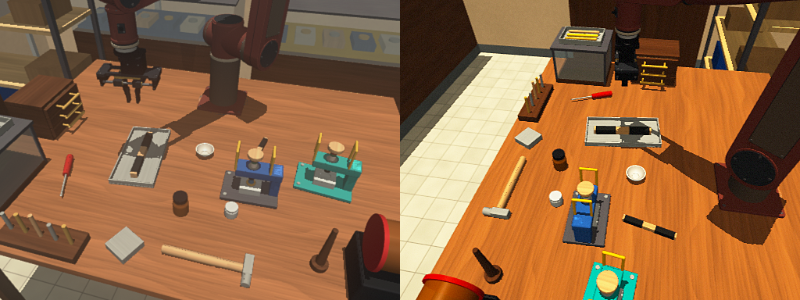

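The stick lies flat inside the tray (scene half (140,157)), let go; its yaw matches the tray and its top is at z about 0.028. Fingers are shut; moving above the pad.

Call:
{"method": "apply_moves", "body": {"travel": [[0.2,-0.7,0],[0.3,-1,0],[0.3,-1,0],[0.3,-1,0],[0.3,-1,0],[0.3,-1,0],[0.3,-1,0],[0.3,-1,0],[0.3,-1,0],[0.3,-1,0],[0.3,-1,0],[0.3,-1,0]], "turn": [[0,0,0],[0,0,0],[0,0,0],[0,0,0],[0,0,0],[0,0,0],[0,0,0],[0,0,0],[0,0,0],[0,0,0],[0,0,0],[0,0,0]], "claw": [1,1,1,1,1,1,1,1,1,1,1,1]}}

```text
time: 11.13
eef_pos: [0.5253, 0.1446, 0.2428]
eef_rot: [3.135, 0.206, -0.007]
wrist_force: [0.9, -0.1, -0.6]
width: 0.0007
gripper_force: 0.0
```

Call:
{"method": "apply_moves", "body": {"travel": [[0.3,-1,0],[0.15,-1,0],[0,0,0],[0,0,0],[0,0,0]], "turn": [[0,0,0],[0,0,0],[0,0,0],[0,0,0],[0,0,0]], "claw": [1,1,1,1,1]}}

```text
time: 11.55
eef_pos: [0.5313, 0.2038, 0.2433]
eef_rot: [3.134, 0.206, -0.005]
wrist_force: [-0.6, 0.2, 0.5]
width: 0.0005
gripper_force: 0.0
```

Run:
```python
from h import *
from scipy.spatial.transform import Rotation as R
s=r.get_state(); M=R.from_rotvec(s['eef_rot']).as_matrix(); print(s['time'],s['eef_pos'],s['width'],M[:,2],s['wrist_force'])
print('units',M.T@(np.array([.533,.2035,.182])-s['eef_pos'])/.03)
```

```text
11.55 [0.53130525 0.20384087 0.24330976] 0.0004573129447553027 [-0.00324147 -0.00121824 -0.999994  ] [-0.56025305  0.16400852  0.53907716]
units [0.06140614 0.01707742 2.04347717]
```

Call:
{"method": "apply_moves", "body": {"travel": [[0.05,0,0.5],[0,0,0.8],[0,0,0.5],[0,0,0.2],[0,0,0.1],[0,0,0.1],[0,0,0.1],[0,0,0.1],[0,0,0.1],[0,0,0.1],[0,0,0],[0,0,0]], "turn": [[0,0,0],[0,0,0],[0,0,0],[0,0,0],[0,0,0],[0,0,0],[0,0,0],[0,0,0],[0,0,0],[0,0,0],[0,0,0],[0,0,0]], "claw": [1,1,1,1,1,1,1,1,1,1,1,1]}}

```text
time: 12.55
eef_pos: [0.5345, 0.2045, 0.1676]
eef_rot: [3.135, 0.206, 0.002]
wrist_force: [1.0, -1.2, 2.7]
width: 0.0006
gripper_force: 1.4
```

Call:
{"method": "apply_moves", "body": {"travel": [[0,0,0.1],[0,0,0.1],[0,0,0.1],[0,0,0.1],[0,0,0.1],[0,0,0.05],[0,0,0],[0,0,0],[0,0,0],[0,0,0]], "turn": [[0,0,0],[0,0,0],[0,0,0],[0,0,0],[0,0,0],[0,0,0],[0,0,0],[0,0,0],[0,0,0],[0,0,0]], "claw": [1,1,1,1,1,1,1,1,1,1]}}

```text
time: 13.38
eef_pos: [0.5346, 0.2046, 0.1517]
eef_rot: [-3.135, -0.206, -0.002]
wrist_force: [-1.9, -1.3, 8.4]
width: 0.0005
gripper_force: 4.5
```

Run:
```python
from h import *
ims=[]
for n,(x0,y0,x1,y1) in (('scene',(270,170,380,270)),('side',(190,170,300,270))):
    c=grab(n);P=cloud(c); ims.append(cv2.resize(c['image'][y0:y1,x0:x1],(396,360),interpolation=cv2.INTER_CUBIC))
    p=P[y0:y1,x0:x1].reshape(-1,3); p=p[(abs(p[:,0]-.533)<.022)&(abs(p[:,1]-.2035)<.022)&(p[:,2]>.14)&(p[:,2]<.175)]
    hh=np.histogram(p[:,2],np.arange(.14,.176,.003)); print(n,hh[0])
cv2.imwrite('pics/press.png',np.hstack(ims))
s=r.get_state();print(s['eef_pos'],s['wrist_force'])
```

```text
scene [  9   7  22 106  12   5   9   7   6   8  12]
side [0 0 0 0 0 0 0 0 0 0 0]
[0.53455358 0.20455535 0.15168195] [-0.52207798 -0.70471613  8.56211745]
```

View pics/press.png

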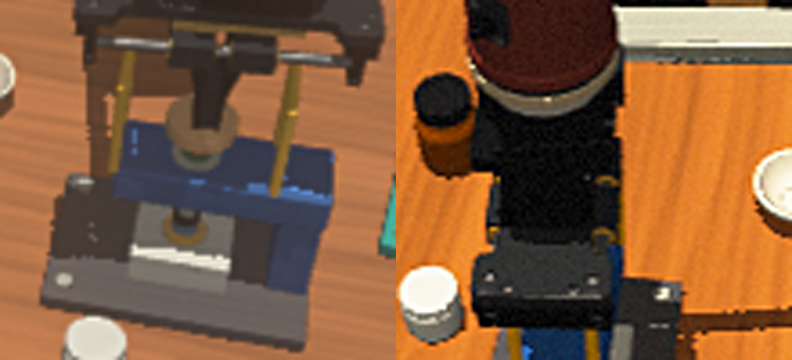

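The left crop shows the pad at (200,125), pressed down with the foot on the stone at (187,225). TCP is at 0.1517 with 8.5 N, which is mid-green (about 20 mm). Holding.

Call:
{"method": "apply_moves", "body": {"travel": [[0,0,0],[0,0,0],[0,0,0],[0,0,0],[0,0,0],[0,0,0],[0,0,0],[0,0,0],[0,0,0],[0,0,0],[0,0,0],[0,0,0]], "turn": [[0,0,0],[0,0,0],[0,0,0],[0,0,0],[0,0,0],[0,0,0],[0,0,0],[0,0,0],[0,0,0],[0,0,0],[0,0,0],[0,0,0]], "claw": [1,1,1,1,1,1,1,1,1,1,1,1]}}

```text
time: 14.48
eef_pos: [0.5346, 0.2046, 0.1517]
eef_rot: [-3.135, -0.206, -0.003]
wrist_force: [-1.4, -1.7, 8.0]
width: 0.0005
gripper_force: 4.5
```

Call:
{"method": "apply_moves", "body": {"travel": [[0,0,0],[0,0,0],[0,0,0],[0,0,0],[0,0,0],[0,0,0],[0,0,0],[0,0,0],[0,0,0],[0,0,0],[0,0,0],[0,0,0]], "turn": [[0,0,0],[0,0,0],[0,0,0],[0,0,0],[0,0,0],[0,0,0],[0,0,0],[0,0,0],[0,0,0],[0,0,0],[0,0,0],[0,0,0]], "claw": [1,1,1,1,1,1,1,1,1,1,1,1]}}

```text
time: 15.48
eef_pos: [0.5345, 0.2046, 0.1517]
eef_rot: [-3.135, -0.206, -0.002]
wrist_force: [-0.9, -1.7, 9.3]
width: 0.0007
gripper_force: 4.5
```

Call:
{"method": "apply_moves", "body": {"travel": [[0,0,0],[0,0,0],[0,0,0],[0,0,0],[0,0,0],[0,0,0],[0,0,0],[0,0,0],[0,0,0],[0,0,0],[0,0,0],[0,0,0]], "turn": [[0,0,0],[0,0,0],[0,0,0],[0,0,0],[0,0,0],[0,0,0],[0,0,0],[0,0,0],[0,0,0],[0,0,0],[0,0,0],[0,0,0]], "claw": [1,1,1,1,1,1,1,1,1,1,1,1]}}

```text
time: 16.48
eef_pos: [0.5346, 0.2046, 0.1517]
eef_rot: [-3.135, -0.205, -0.003]
wrist_force: [-1.2, -1.0, 9.1]
width: 0.0004
gripper_force: 4.5
```

Call:
{"method": "apply_moves", "body": {"travel": [[0,0,0],[0,0,0],[0,0,0],[0,0,0],[0,0,0],[0,0,0]], "turn": [[0,0,0],[0,0,0],[0,0,0],[0,0,0],[0,0,0],[0,0,0]], "claw": [1,1,1,1,1,1]}}

```text
time: 16.98
eef_pos: [0.5346, 0.2046, 0.1517]
eef_rot: [-3.135, -0.206, -0.003]
wrist_force: [-1.1, -2.3, 9.2]
width: 0.0005
gripper_force: 4.5
```

Run:
```python
from cell import r
s=r.get_state();print(s['time'],s['eef_pos'],s['wrist_force'])
if .147<s['eef_pos'][2]<.154 and s['wrist_force'][2]>6: print(r.sign_off())
```

```text
16.9833 [0.53456354 0.20457021 0.15169124] [-1.13609237 -2.30388357  9.21583338]
the job is handed in; nothing more can be done
None
```

I handed the job in at 17 s, no verdict shown: the stick lies flat in the tray (let go about 8 mm above its floor, as the fingertips reach below it), and the pad was held about 3.6 s at about 20 mm, mid-green, with 8–9 N and is still held.

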